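# Lock the recipe card, then hold a spring clip gaping over its edge

### The job

Swing the brass keeper bar of the recipe-card stand all the way down so that it rests in its fork and locks the card in, and leave it there. Then pick up the steel spring clip by its two handles, squeeze it wide open in the air and lower it gently astride the middle of the card's top edge, one jaw well down on either side, square to the card and touching neither card nor stand, ready for a second card to be slipped in. Finish while still holding the clip there, upright and gaping wide: do not let go or let it snap onto the card, and leave the tin and the two jars where they stand.

Things in the scene. Friction and masses are not known exactly. Their poses are not given: they have to be found in the camera images.
- stand: Fixed recipe-card stand, turned up to 0.4 rad either way: dark wooden foot 60 (x) x 190 (y) x 28 mm with an upright stiff white card, 3 mm thick, 105 mm wide along y, in its middle. Origin: centre of the underside, on the table; z up. The card lies in this frame's plane x = 0, top edge 96 mm above the table; the keeper bar is in front (-x) of it.
- card_edge (a point): Middle of the card's top edge (96 mm above the table); axes as the stand's: x through the card, y along the edge, z up.
- keeper (a joint): Angle of the brass keeper bar (rad): 0 = level, home in its fork; positive = free end raised (starts at about 0.6 to 1.1). Its stiff hinge stays where it is left; under 1 N at the tab, pressed at a right angle to the bar, swings it. It stops by itself at 0.
- keeper_tab (a point): Middle of the top face of the keeper's flat brass thumb tab (30 mm forward of the bar x 22 mm along it, 4 mm thick), moving with the bar. Down in place it is at (-36.5, -80, 43) mm in the stand's frame, clear in front of and beyond the end of the card.
- keeper_hinge (a point): Hinge axis of the keeper bar, at (-16.5, 75, 40) mm in the stand's frame, axis along the stand's x; the tab is 155 mm from it towards -y. As the angle grows the tab end rises.
- clip: Loose spring clip of plain steel, 0.11 kg, 60 mm long, 80 mm tall, standing upright on its shut jaws, two handles up in a V. Origin: between the jaw tips, at the bottom (on the table at the start); y along the jaws and hinge pin, x across them (squeeze along x), z up. Pin 42 mm above the origin, its lower side 38 mm: the card enters no deeper. Spread, the jaws are up to 50 mm wide over all.
- clip_mouth (a point): The clip's origin again: midway between the jaw tips, at the very bottom of the clip; axes as the clip's.
- clip_grip (a point): Between the handles, 60 mm above the clip's origin: the height to squeeze at. Handles are flat plates, 50 mm along y, from the pin up to 80 mm above the origin. At rest they measure 44 mm over their outer faces at the top, 30 mm at this height; squeezed fully they stand upright and parallel, 18 mm over their outer faces.
- clip_gape (a joint): How far each jaw is spread (rad), both alike: 0 = shut (jaws 1.5 mm apart), 0.33 = fully open at a firm stop, tips about 29 mm apart; 0.24 is about 21 mm apart. A spring shuts it: squeezing at clip_grip, about 7 N starts and 16 N completes the opening.
- tuna_tin: Bystander: flat tin, 86 mm across, 40 mm tall, origin under its centre.
- spice_jar: Bystander: slim spice jar, 46 mm across, 106 mm tall, origin under its centre.
- honey_jar: Bystander: jar with screw lid, 64 x 68 mm, 84 mm tall, origin under its centre.
There are look-alikes about, which are no part of the job. Leave any blue, orange or purple look-alike of the clip alone.

How it is judged:
By the outcome, as a careful person would: the job done as asked, in the order asked, and still so for the second after the job is handed in, while the arm keeps its last pose, push and grip.
It also fails if it takes over 51 s, if anything falls off the work surface, if the arm or the gripper's body presses on something with over 40 N, if the wrist force passes 120 N, or if a joint passes its speed limit or range.

### The arm

A 6-joint arm with a two-finger parallel gripper is mounted at the origin on a cart in front of the work surface, level with it; the furniture and walls round the work are solid. World frame = base frame: x ahead of the robot, y to its left, z up, the work surface at z = 0. Lengths are in m, angles in degrees, forces in N, time in s.
With the tool pointing down it reaches from about 0.4 to 0.825 m from the base axis. Payload 7 kg.
Tool frame: the origin (TCP) lies midway between the tips of the shut fingers; the grasp point (between the pads) lies r.pinch_z behind it (r.pinch_z is the distance from the TCP to the grasp point, in m); z points along the fingers, y is the line along which they close (so a half turn about z gives the same grasp; the last joint's range is limited). The gripper opens to 88 mm and grips with 3 to 60 N. Pads are 19 mm wide; open, the fingers measure 130 mm over their backs; the gripper's body (78 mm by 193 mm) begins 47 mm behind the grasp point.
Start: joints at [89.616, 20.546, 0.682, 0, -70.136, -16.507], TCP at [0.196, 0.646, 0.227] pointing down, gripper open.
Joint ranges: [-176.03, 176.03], [-82.01, 121.73], [-58.28, 71.71], [-173.87, 95.51], [-174.79, -0.11], [-173.66, 173.66]. Speed limits (degrees/s): [136.94, 136.94, 172.46, 180, 180, 180].

### API

Orientations are given as [roll, pitch, yaw] about the fixed x, y, z axes, in that order (R = Rz(yaw) Ry(pitch) Rx(roll)).
In Python, from plant import r, optics, job gives the robot as it stands.
- The arm moves only by the shell command python3 -m crank 'ROWS' [FORCE]. ROWS is JSON, a list of rows, each an object with "xyz": the shift along the tool's x, y, z in units of 30 mm (1.0 is 30 mm), a list of three; "delta_rot": the turn, a rotation vector about the tool's x, y, z in degrees, a list of three; "claw": the closure, from 0 (fully open) to 1 (shut). A call has 1 to 20 rows; each row is the pose to reach, as a shift and turn from the pose commanded when the call began, along the tool's axes at that moment; what a row does not reach only later rows make up. A row lasts 1/8 s, in which the tool goes at most 62.5 mm and 10.7 degrees, less where a joint would pass 70% of its speed; a pose out of reach is approached as far as the arm can. A call with a gripper value outside its range is refused whole. The fingers move at their own pace and stop on an object; FORCE is the grip in N (left out, the last holds). Time passes only in rows, so rows that repeat a pose let the fingers close. It gives the time, the measured TCP pose, the force, the opening and the grip force at its end, in the units of the state.
- r.get_state(): the state, without advancing time (a new reading comes with each control period).
- optics.capture(name): name is "scene" or "top"; returns a dict with "img" (420x560x3 uint8, blue, green, red), "fovy" (degrees; the focal length in pixels is half the picture's height over the tangent of half this angle, whatever the lens; pixels are square), "cx", "cy" (the principal point, pixels), "dist" ([k1, k2, p1, p2, k3] as OpenCV has them; the pictures are not rectified), "eye" and "rotation" of the camera in the world. Camera axes: x right, y up, looking along -z (the intrinsics and any distortion apply to the point x, -y, -z); pixel columns grow to the right and rows downward; lengths in m; the calibration is good to about 2 mm. A picture is of the moment at which its call begins. There is no depth.
- job.close_job(): hands the job in; it is judged then, once.
The state is a dict: "time_s": time; "joints": joint angles; "qd": joint speeds; "joint_torque": joint torques, N m; "tcp_pos": TCP position; "eef_rot": TCP orientation; "contact_force": force on the tool from outside, world axes, zero at the start; "moment": the same for the moment, N m; "gripper_width": finger opening in m; "gripper_force": force on a finger pad.
Only numpy, scipy, OpenCV 4.12 (cv2) and the standard library are available. Lean on these libraries where they do the work, as an engineer would, in place of code of your own. Each camera call takes 0.05 s, during which the arm holds its last target. There are 200 camera calls.

## Working session

There is one attempt and no reset: what is moved stays moved. The work goes in short steps, Python scripts to look and compute and a shell command to move; the robot and the scene stay as the last step left them, time stands still between calls to the robot, and variables do not carry over. Pictures are saved under pics/ and viewed, at most 10 in all, crops included, and the job is handed in when it is done.

```bash
mkdir -p pics; ls
cat > h.py <<'E'
import numpy as np, cv2, pickle
from scipy.spatial.transform import Rotation as Ro
def K(c):
    h=c["img"].shape[0]; f=h/2/np.tan(np.radians(c["fovy"])/2)
    return np.array([[f,0,c["cx"]],[0,f,c["cy"]],[0,0,1.]])
F=np.diag([1,-1,-1.])
def ray(c,uv):
    p=cv2.undistortPoints(np.array([[uv]],float),K(c),np.array(c["dist"],float))[0,0]
    return np.array(c["eye"],float), np.array(c["rotation"],float)@F@np.array([p[0],p[1],1])
def at_z(c,uv,z):
    e,d=ray(c,uv); return e+d*(z-e[2])/d[2]
def proj(c,P):
    R=(np.array(c["rotation"],float)@F).T
    P=np.atleast_2d(P)
    return cv2.projectPoints(P.astype(float),cv2.Rodrigues(R)[0],-R@np.array(c["eye"],float),K(c),np.array(c["dist"],float))[0][:,0]
def snap(name,fn):
    from plant import optics
    c=optics.capture(name); cv2.imwrite(f"pics/{fn}.png",c["img"]); pickle.dump(c,open(f"pics/{fn}.pkl","wb")); return c
def load(fn): return pickle.load(open(f"pics/{fn}.pkl","rb"))
E
python3 - <<'E'
from h import *
from plant import r
for n in("scene","top"):
    c=snap(n,n+"0"); print(n,c["fovy"],c["cx"],c["cy"],c["dist"],np.round(c["eye"],3),np.round(c["rotation"],2).tolist())
print(r.pinch_z,r.get_state())
E
```

```text
pics
scene 55.54744474089926 278.16838585504183 208.32343284934123 [-0.04101805  0.          0.          0.          0.        ] [ 0.298 -0.564  0.779] [40.5, 0.57, -27.89]
top 52.83154443434544 282.48620805665473 212.03403933297437 [-0.11540191  0.          0.          0.          0.        ] [ 0.396 -0.056  1.047] [10.03, 0.61, -88.48]
0.0188 {'time_s': 0.1, 'joints': array([ 8.96158764e+01,  2.05865211e+01,  6.38937326e-01, -1.68580360e-02,
       -7.01354161e+01, -1.65090040e+01]), 'qd': array([ 0.07057083, -0.07973115,  0.12443019, -0.04620779,  0.02316451,
        0.06812754]), 'joint_torque': array([-2.30721467e-03, -5.84159195e+01,  2.93751526e+01,  7.01553226e+00,
        1.01396267e-02, -4.86639669e-05]), 'tcp_pos': array([0.19602703, 0.64545525, 0.22572763]), 'eef_rot': array([ 1.79915918e+02, -8.39260777e-03, -1.68988612e+01]), 'contact_force': array([ 0.0590947 , -0.08545459,  0.05710888]), 'moment': array([ 0.04413145,  0.04388608, -0.02524667]), 'gripper_force': 0.0, 'gripper_width': 0.08775538901839}
```

View pics/scene0.png

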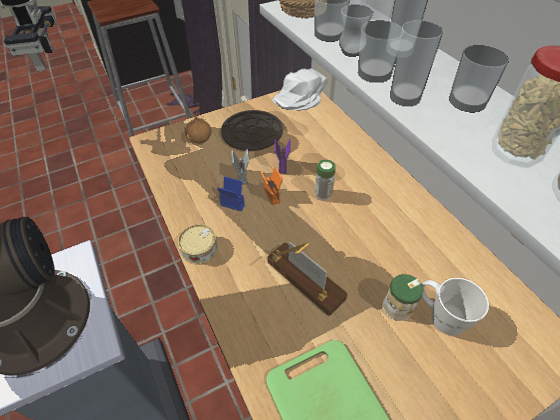

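View pics/top0.png

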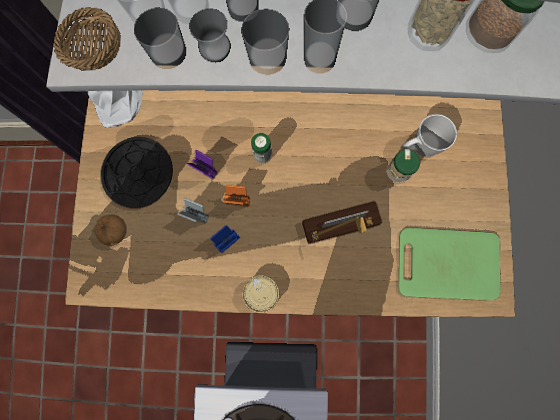

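```bash
sed -i 's/np.array(c\["rotation"\],float)/RR(c)/' h.py
cat >> h.py <<'E'
def RR(c): return Ro.from_euler("xyz",c["rotation"],degrees=True).as_matrix()
def crop(c,u,v,w,h,s): return cv2.resize(c["img"][v:v+h,u:u+w],None,fx=s,fy=s,interpolation=cv2.INTER_CUBIC)
E
python3 - <<'E'
from h import *
t,s=load("top0"),load("scene0")
a=np.hstack([crop(t,295,190,100,70,4),crop(s,260,235,100,80,4)[:280]])
b=np.hstack([crop(t,160,180,100,75,4),crop(s,210,135,100,75,4)])
cv2.imwrite("pics/cr.png",np.vstack([a,b]))
# rough
print(at_z(t,(342,222),0.028),at_z(s,(307,278),0.028),at_z(t,(258,410),0))
E
```

```text
[ 0.5544252 -0.1856602  0.028    ] [ 0.55354931 -0.19796029  0.028     ] [0.10004431 0.00618691 0.        ]
```

View pics/cr.png

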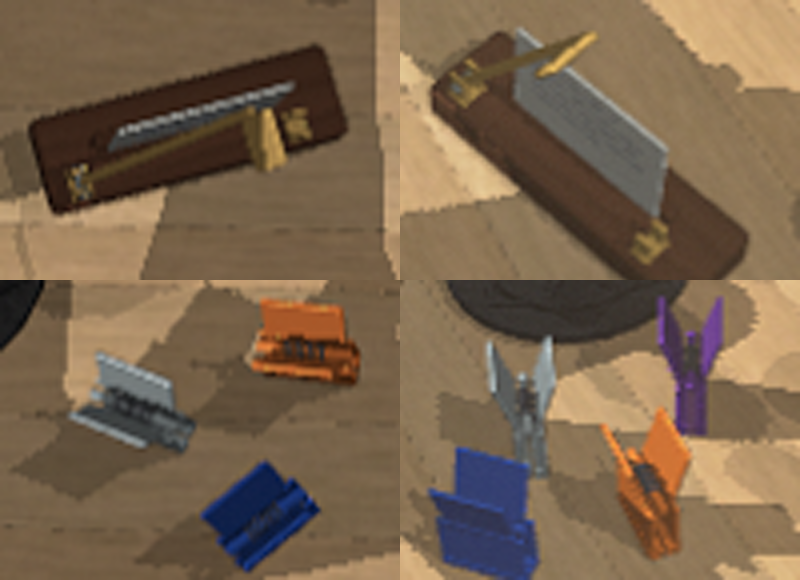

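```bash
cat > fit.py <<'E'
from h import *
from scipy.optimize import least_squares
t,s=load("top0"),load("scene0")
T=lambda l:np.array(l)/4+[295,190]
S=lambda l:(np.array(l)-[400,0])/4+[260,235]
def place(p,P): return (Ro.from_euler("z",p[2]).apply(np.array(P,float)/1000))+[p[0],p[1],0]
foot=[[30,95,28],[-30,95,28],[-30,-95,28],[30,-95,28]]; card=[[0,52.5,96],[0,-52.5,96]]
def tab(ph,corners=False):
    c,n=np.cos(ph),np.sin(ph); o=[]
    for x,a in ([(-51.5,166),(-21.5,166),(-21.5,144),(-51.5,144)] if corners else [(-36.5,155)]):
        o.append([x,75-a*c+3*n,40+a*n+3*c])
    return o
if __name__=="__main__":
    tf=T([(30,122),(55,214),(348,128),(322,44)]); tc=T([(118,130),(296,84)]); sc=S([(516,28),(666,152)])
    f=lambda p:np.concatenate([(proj(t,place(p,foot))-tf)[:].ravel()*.7,(proj(t,place(p,card))-tc).ravel(),(proj(s,place(p,card))-sc).ravel()])
    q=least_squares(f,[.555,-.19,.25],loss="soft_l1"); st=q.x; print("stand",st,np.degrees(st[2]),np.round(f(st),1))
    tt=T([(268,138)]);ss=S([(567,55)])
    g=lambda p:np.concatenate([(proj(t,place(st,tab(p[0])))-tt).ravel(),(proj(s,place(st,tab(p[0])))-ss).ravel()])
    k=least_squares(g,[.8]); print("keeper",k.x,np.round(k.fun,1),place(st,tab(k.x[0])),place(st,tab(0)),"card",place(st,[[0,0,96]]))
    T2=(np.array([(97,352),(172,380),(72,418),(145,446)])-[0,280])/4+[160,180]
    S2=(np.array([(489,342),(552,338),(531,475)])-[400,280])/4+[210,135]
    H=[[21,25,80],[21,-25,80],[-21,25,80],[-21,-25,80]]
    H2=[[-21,25,80],[21,25,80],[0,-28,0]]
    w=lambda p:np.concatenate([(proj(t,place(p,H))-T2).ravel(),(proj(s,place(p,H2))-S2).ravel()*.7])
    c=least_squares(w,[.55,.2,-.35]); print("clip",c.x,np.degrees(c.x[2]),np.round(c.fun,1))
    im={n:cv2.resize(d["img"],None,fx=4,fy=4,interpolation=cv2.INTER_CUBIC) for n,d in(("t",t),("s",s))}
    for n,d in(("t",t),("s",s)):
        for P,col in((place(st,foot),(0,255,0)),(place(st,card),(255,0,255)),(place(st,tab(k.x[0],True)),(255,255,0)),(place(c.x,H[:2]+H[:1:-1]),(0,0,255)),(place(c.x,[[0,30,0],[0,-30,0],[0,-30,42],[0,30,42]]),(0,255,0))):
            cv2.polylines(im[n],[np.int32(proj(d,P)*4+2)],True,col,1)
    A=lambda i,u,v:i[v*4:(v+75)*4,u*4:(u+100)*4]
    cv2.imwrite("pics/ov.png",np.vstack([np.hstack([A(im["t"],295,190),A(im["s"],260,235)]),np.hstack([A(im["t"],160,180),A(im["s"],210,135)])]))
E
python3 fit.py
```

```text
stand [ 0.55585814 -0.18810653  0.2894135 ] 16.58217236135493 [-0.2 -0.5  0.1 -0.   1.1  0.7  0.6 -0.8  0.3  0.4 -0.3 -0.  -0.3 -0.2
 -0.  -0.6]
keeper [0.95732909] [-0.1  1.9 -1.7  1.6] [[ 0.52423844 -0.20981474  0.16846393]] [[ 0.54370734 -0.27519618  0.043     ]] card [[ 0.55585814 -0.18810653  0.096     ]]
clip [ 0.56709424  0.17492883 -0.34437597] -19.73128955383158 [ 0.2 -0.4  0.7  0.  -0.6 -0.6  0.5  0.1 -1.  -0.4 -0.9 -0.8  0.   0.5]
```

View pics/ov.png

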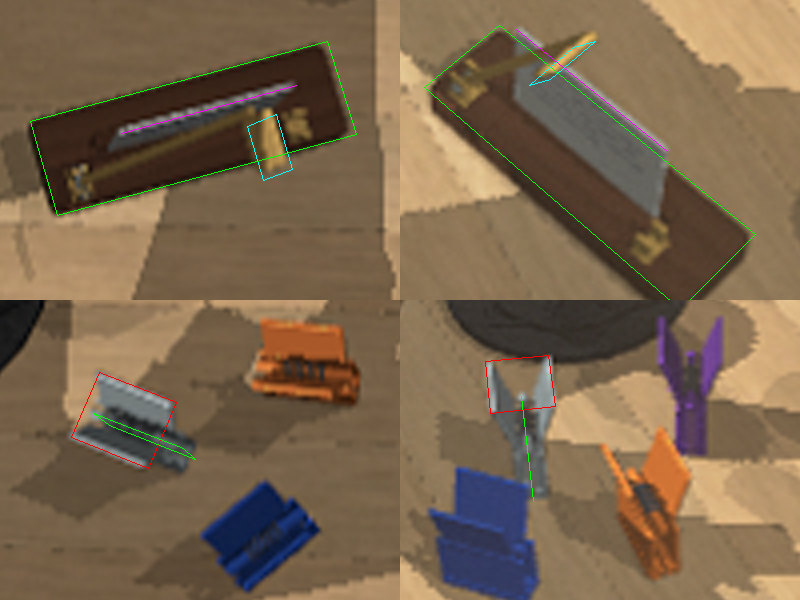

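```bash
cat >> h.py <<'E'
ST=np.array([.5559,-.1881,np.radians(16.58)]); CL=np.array([.5671,.1749,np.radians(-19.73)])
def stp(P,fr=ST): return Ro.from_euler("z",fr[2]).apply(np.array(P,float)/1000)+[fr[0],fr[1],0]
def rel(P,yaw,base=None):
    """shift (30 mm units) and turn from measured pose to world P, tool down at yaw deg"""
    from plant import r
    s=r.get_state() if base is None else base
    R=Ro.from_euler("xyz",s["eef_rot"],degrees=True)
    G=Ro.from_euler("xyz",[180,0,yaw],degrees=True)
    return np.round(R.inv().apply(np.array(P)-s["tcp_pos"])/.03,2).tolist(),np.round((R.inv()*G).as_rotvec(degrees=True),1).tolist()
def arc(ph,so): 
    c,n=np.cos(ph),np.sin(ph); return stp([-40,75-152*c+(3+so)*n+15,40+152*n+(3+so)*c])
E
python3 -c "
from h import *
print(arc(.95,45),rel(arc(.95,45),16.58))"
```

```text
[ 0.50596972 -0.16057526  0.19155995] ([17.7, 22.7, 1.17], [0.1, 0.0, -33.5])
```

```bash
R='{"xyz":[17.7,22.7,-0.5],"delta_rot":[0.1,0,-33.5],"claw":1}'; python3 -m crank '[{"xyz":[17.7,22.7,-0.5],"delta_rot":[0.1,0,-33.5],"claw":1},{"xyz":[17.7,22.7,-0.5],"delta_rot":[0.1,0,-33.5],"claw":1},{"xyz":[17.7,22.7,-0.5],"delta_rot":[0.1,0,-33.5],"claw":1},{"xyz":[17.7,22.7,-0.5],"delta_rot":[0.1,0,-33.5],"claw":1},{"xyz":[17.7,22.7,-0.5],"delta_rot":[0.1,0,-33.5],"claw":1},{"xyz":[17.7,22.7,-0.5],"delta_rot":[0.1,0,-33.5],"claw":1},{"xyz":[17.7,22.7,-0.5],"delta_rot":[0.1,0,-33.5],"claw":1},{"xyz":[17.7,22.7,-0.5],"delta_rot":[0.1,0,-33.5],"claw":1},{"xyz":[17.7,22.7,-0.5],"delta_rot":[0.1,0,-33.5],"claw":1},{"xyz":[17.7,22.7,-0.5],"delta_rot":[0.1,0,-33.5],"claw":1},{"xyz":[17.7,22.7,-0.5],"delta_rot":[0.1,0,-33.5],"claw":1},{"xyz":[17.7,22.7,-0.5],"delta_rot":[0.1,0,-33.5],"claw":1},{"xyz":[17.7,22.7,-0.5],"delta_rot":[0.1,0,-33.5],"claw":1},{"xyz":[17.7,22.7,-0.5],"delta_rot":[0.1,0,-33.5],"claw":1},{"xyz":[17.7,22.7,-0.5],"delta_rot":[0.1,0,-33.5],"claw":1},{"xyz":[17.7,22.7,-0.5],"delta_rot":[0.1,0,-33.5],"claw":1},{"xyz":[17.7,22.7,-0.5],"delta_rot":[0.1,0,-33.5],"claw":1}]' 30
python3 - <<'E'
from h import *
t=snap("top","t1");s=snap("scene","s1")
cv2.imwrite("pics/v1.png",np.hstack([crop(t,285,150,120,110,3.3),crop(s,240,180,120,110,3.3)]))
b=None
from plant import r
print(r.get_state()["tcp_pos"],r.get_state()["eef_rot"],r.get_state()["joints"])
for ph in np.linspace(.95,0,13): print(round(ph,2),rel(arc(ph,-1),16.58))
E
```

```text
time_s: 2.22
tcp_pos: [0.5061, -0.1592, 0.2416]
eef_rot: [-179.9, -0.0, 16.7]
contact_force: [-0.1, 0.7, 0.3]
gripper_width: 0.0002
gripper_force: 0.0
[ 0.50627678 -0.15903878  0.24191186] [-1.79910579e+02 -6.35028346e-02  1.67094411e+01] [  3.67127594   6.3188194  -16.05299384  -0.10973114 -67.58653139
 103.08001698]
0.95 ([-0.03, 1.3, 2.57], [-0.1, -0.1, 0.1])
0.87 ([-0.03, 1.62, 2.81], [-0.1, -0.1, 0.1])
0.79 ([-0.03, 1.92, 3.08], [-0.1, -0.1, 0.1])
0.71 ([-0.03, 2.2, 3.36], [-0.1, -0.1, 0.1])
0.63 ([-0.03, 2.45, 3.67], [-0.1, -0.1, 0.1])
0.55 ([-0.03, 2.68, 4.0], [-0.1, -0.1, 0.1])
0.48 ([-0.04, 2.88, 4.35], [-0.1, -0.1, 0.1])
0.4 ([-0.04, 3.06, 4.71], [-0.1, -0.1, 0.1])
0.32 ([-0.04, 3.2, 5.08], [-0.1, -0.1, 0.1])
0.24 ([-0.04, 3.32, 5.47], [-0.1, -0.1, 0.1])
0.16 ([-0.04, 3.4, 5.86], [-0.1, -0.1, 0.1])
0.08 ([-0.04, 3.46, 6.26], [-0.1, -0.1, 0.1])
0.0 ([-0.04, 3.48, 6.66], [-0.1, -0.1, 0.1])
```

View pics/v1.png

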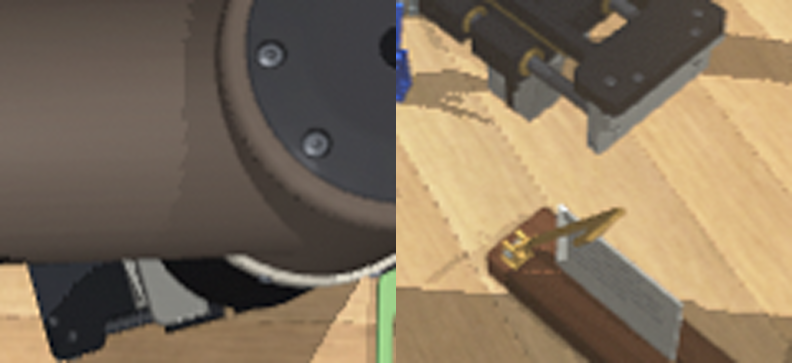

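Run:
```python
from h import *
from plant import r
q=r.get_state(); s=load("s1")
im=cv2.resize(s["img"],None,fx=3,fy=3,interpolation=cv2.INTER_CUBIC)
R=Ro.from_euler("xyz",q["eef_rot"],degrees=True)
for P,c in(([[0,0,0]],(0,0,255)),([[-9.5,-21,0],[9.5,-21,0],[9.5,21,0],[-9.5,21,0]],(0,255,0)),([[-39,-96,-66],[39,-96,-66],[39,96,-66],[-39,96,-66]],(255,255,0))):
    u=proj(s,R.apply(np.array(P,float)/1000)+q["tcp_pos"]); print(u)
    cv2.polylines(im,[np.int32(u*3)],True,c,2)
cv2.imwrite("pics/v2.png",im[200:800,450:1250])
```

```text
[[278.20831323 209.69224251]]
[[266.13128712 206.21513263]
 [273.77995034 200.55569109]
 [290.47616686 213.2241805 ]
 [282.81707157 219.20091127]]
[[222.22946728 166.86364177]
 [255.82649277 145.51376874]
 [338.26697863 202.13771613]
 [304.47362297 230.08840477]]
```

View pics/v2.png

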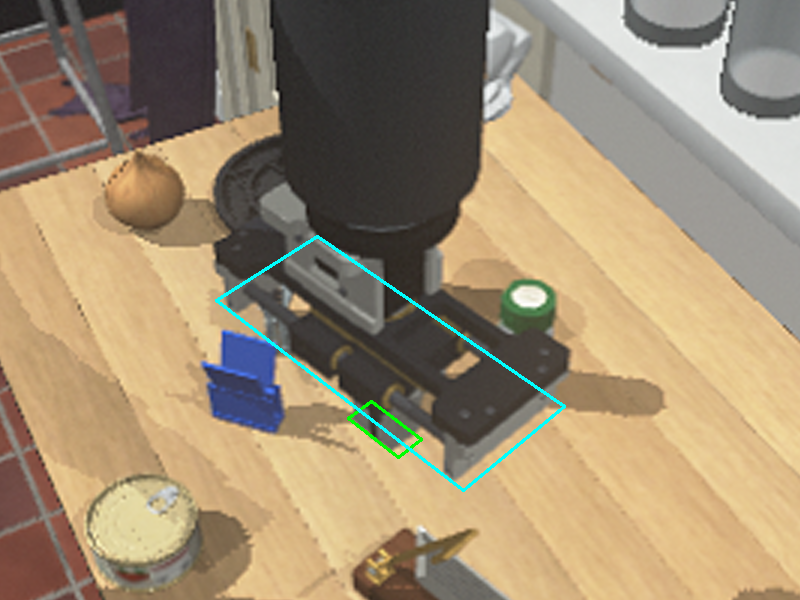

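```bash
python3 -m crank '[{"xyz":[0,0.2,1.5],"delta_rot":[0,0,0],"claw":1},{"xyz":[0,0.7,2.0],"delta_rot":[0,0,0],"claw":1},{"xyz":[0,1.0,2.3],"delta_rot":[0,0,0],"claw":1},{"xyz":[0,1.3,2.57],"delta_rot":[0,0,0],"claw":1},{"xyz":[0,1.62,2.81],"delta_rot":[0,0,0],"claw":1},{"xyz":[0,1.92,3.08],"delta_rot":[0,0,0],"claw":1},{"xyz":[0,2.2,3.36],"delta_rot":[0,0,0],"claw":1},{"xyz":[0,2.45,3.67],"delta_rot":[0,0,0],"claw":1},{"xyz":[0,2.68,4.0],"delta_rot":[0,0,0],"claw":1},{"xyz":[0,2.88,4.35],"delta_rot":[0,0,0],"claw":1},{"xyz":[0,3.06,4.71],"delta_rot":[0,0,0],"claw":1},{"xyz":[0,3.2,5.08],"delta_rot":[0,0,0],"claw":1},{"xyz":[0,3.32,5.47],"delta_rot":[0,0,0],"claw":1},{"xyz":[0,3.4,5.86],"delta_rot":[0,0,0],"claw":1},{"xyz":[0,3.46,6.26],"delta_rot":[0,0,0],"claw":1},{"xyz":[0,3.48,6.5],"delta_rot":[0,0,0],"claw":1},{"xyz":[0,3.48,6.6],"delta_rot":[0,0,0],"claw":1},{"xyz":[0,3.48,6.6],"delta_rot":[0,0,0],"claw":1}]'
```

```text
time_s: 4.58
tcp_pos: [0.5363, -0.2597, 0.0436]
eef_rot: [-179.9, -0.0, 16.6]
contact_force: [-0.0, 0.0, -0.2]
gripper_width: 0.0002
gripper_force: 0.0
```

```bash
python3 -m crank '[{"xyz":[0,0,0.03],"delta_rot":[0,0,0],"claw":1},{"xyz":[0,0,0.07],"delta_rot":[0,0,0],"claw":1},{"xyz":[0,0,0.1],"delta_rot":[0,0,0],"claw":1},{"xyz":[0,0,0.1],"delta_rot":[0,0,0],"claw":1}]'
python3 - <<'E'
from h import *
s=snap("scene","s2")
cv2.imwrite("pics/v3.png",crop(s,230,190,150,120,4))
E
```

```text
time_s: 5.08
tcp_pos: [0.5368, -0.2598, 0.0424]
eef_rot: [-180.0, -0.1, 16.7]
contact_force: [-3.7, 3.2, 14.7]
gripper_width: 0.0007
gripper_force: 7.6
```

View pics/v3.png

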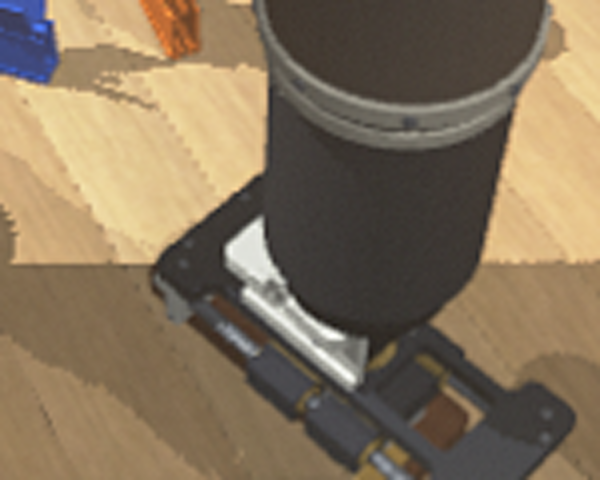

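```bash
python3 -c "
from h import *
print(rel([CL[0],CL[1],.15],-109.73))"
```

```text
([5.13, -13.6, -3.57], [-0.1, -0.0, 126.4])
```

```bash
python3 -m crank '[{"xyz":[0,0,-2],"delta_rot":[0,0,0],"claw":1},{"xyz":[0,0,-4],"delta_rot":[0,0,0],"claw":1},{"xyz":[0,0,-5.2],"delta_rot":[0,0,0],"claw":1},{"xyz":[5.13,-13.6,-5.2],"delta_rot":[0,0,126.4],"claw":0.3},{"xyz":[5.13,-13.6,-5.2],"delta_rot":[0,0,126.4],"claw":0.3},{"xyz":[5.13,-13.6,-5.2],"delta_rot":[0,0,126.4],"claw":0.3},{"xyz":[5.13,-13.6,-5.2],"delta_rot":[0,0,126.4],"claw":0.3},{"xyz":[5.13,-13.6,-5.2],"delta_rot":[0,0,126.4],"claw":0.3},{"xyz":[5.13,-13.6,-5.2],"delta_rot":[0,0,126.4],"claw":0.3},{"xyz":[5.13,-13.6,-5.2],"delta_rot":[0,0,126.4],"claw":0.3},{"xyz":[5.13,-13.6,-5.2],"delta_rot":[0,0,126.4],"claw":0.3},{"xyz":[5.13,-13.6,-5.2],"delta_rot":[0,0,126.4],"claw":0.3},{"xyz":[5.13,-13.6,-5.2],"delta_rot":[0,0,126.4],"claw":0.3},{"xyz":[5.13,-13.6,-5.2],"delta_rot":[0,0,126.4],"claw":0.3},{"xyz":[5.13,-13.6,-5.2],"delta_rot":[0,0,126.4],"claw":0.3},{"xyz":[5.13,-13.6,-5.2],"delta_rot":[0,0,126.4],"claw":0.3},{"xyz":[5.13,-13.6,-5.2],"delta_rot":[0,0,126.4],"claw":0.3}]'
python3 - <<'E'
from h import *
s=snap("scene","s3");t=snap("top","t3")
cv2.imwrite("pics/v4.png",np.vstack([np.hstack([crop(t,295,190,100,75,4),crop(s,260,235,100,75,4)]),crop(s,175,100,200,75,4)]))
print(rel([CL[0],CL[1],.15],-109.73)); print(rel([CL[0],CL[1],.042],-109.73))
E
```

```text
time_s: 7.25
tcp_pos: [0.567, 0.175, 0.1972]
eef_rot: [180.0, 0.1, -109.8]
contact_force: [-0.6, 0.1, -0.1]
gripper_width: 0.0613
gripper_force: 0.0
([0.0, -0.0, 1.57], [0.0, 0.1, 0.0])
([0.01, -0.0, 5.17], [0.0, 0.1, 0.0])
```

View pics/v4.png

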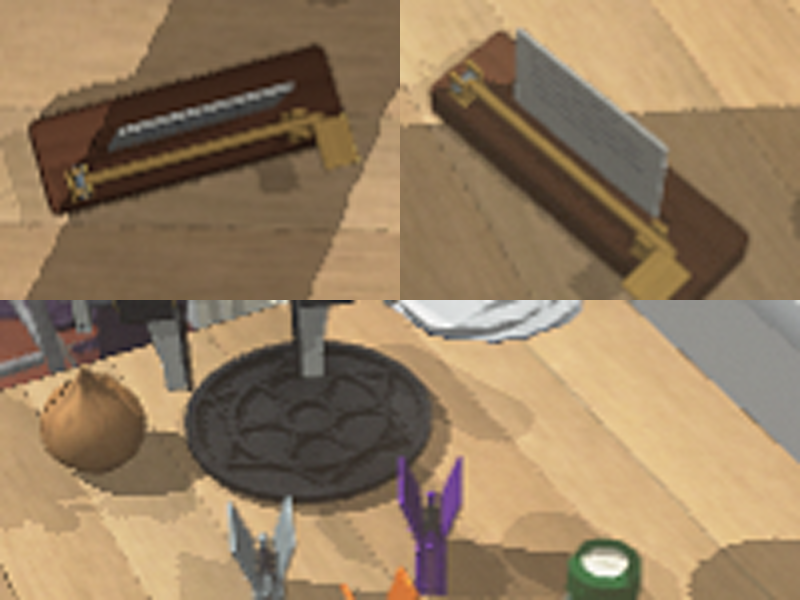

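```bash
python3 -m crank '[{"xyz":[0,0,1.5],"delta_rot":[0,0,0],"claw":0.2},{"xyz":[0,0,2.7],"delta_rot":[0,0,0],"claw":0.2},{"xyz":[0,0,3.7],"delta_rot":[0,0,0],"claw":0.2},{"xyz":[0,0,4.5],"delta_rot":[0,0,0],"claw":0.2},{"xyz":[0,0,5.0],"delta_rot":[0,0,0],"claw":0.2},{"xyz":[0,0,5.17],"delta_rot":[0,0,0],"claw":0.2},{"xyz":[0,0,5.17],"delta_rot":[0,0,0],"claw":0.2}]'
python3 -m crank '[{"xyz":[0,0,0],"delta_rot":[0,0,0],"claw":0.5},{"xyz":[0,0,0],"delta_rot":[0,0,0],"claw":0.6},{"xyz":[0,0,0],"delta_rot":[0,0,0],"claw":0.8},{"xyz":[0,0,0],"delta_rot":[0,0,0],"claw":1},{"xyz":[0,0,0],"delta_rot":[0,0,0],"claw":1},{"xyz":[0,0,0],"delta_rot":[0,0,0],"claw":1}]' 5
```

```text
time_s: 8.22
tcp_pos: [0.5673, 0.1754, 0.0424]
eef_rot: [180.0, 0.1, -109.8]
contact_force: [-0.1, 0.2, 0.2]
gripper_width: 0.0699
gripper_force: 0.0
time_s: 8.98
tcp_pos: [0.5674, 0.1753, 0.0424]
eef_rot: [180.0, 0.1, -109.8]
contact_force: [-1.0, -0.9, 4.7]
gripper_width: 0.0424
gripper_force: 5.0
```

```bash
python3 -m crank '[{"xyz":[0,0,-0.1],"delta_rot":[0,0,0],"claw":1},{"xyz":[0,0,-0.4],"delta_rot":[0,0,0],"claw":1},{"xyz":[0,0,-1],"delta_rot":[0,0,0],"claw":1},{"xyz":[0,0,-1.5],"delta_rot":[0,0,0],"claw":1},{"xyz":[0,0,-1.5],"delta_rot":[0,0,0],"claw":1},{"xyz":[0,0,-1.5],"delta_rot":[0,0,0],"claw":1}]' 6
python3 - <<'E'
from h import *
s=snap("scene","s4");t=snap("top","t4")
cv2.imwrite("pics/v5.png",np.vstack([crop(s,200,110,100,75,8)]))
E
```

```text
time_s: 9.72
tcp_pos: [0.5667, 0.175, 0.0867]
eef_rot: [179.9, 0.1, -109.8]
contact_force: [0.6, 0.4, -1.4]
gripper_width: 0.0266
gripper_force: 6.0
```

View pics/v5.png

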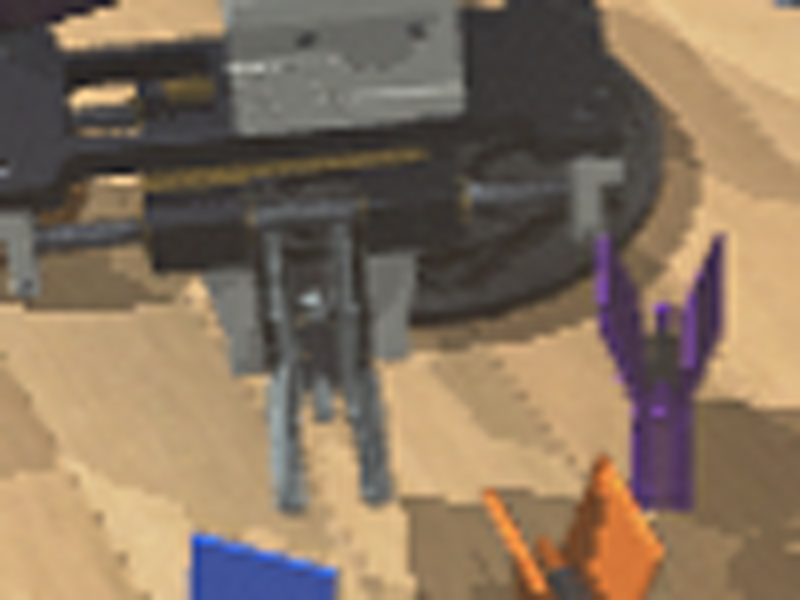

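```bash
python3 -m crank '[{"xyz":[0,0,-0.3],"delta_rot":[0,0,0],"claw":1},{"xyz":[0,0,-0.6],"delta_rot":[0,0,0],"claw":1},{"xyz":[0,0,-1],"delta_rot":[0,0,0],"claw":1},{"xyz":[0,0,-1],"delta_rot":[0,0,0],"claw":1}]' 25
python3 - <<'E'
from h import *
s=load("s4")
def tip(tcp,dz,x=0): return proj(s,stp([x,-30,0],[tcp[0],tcp[1],CL[2]])+[0,0,tcp[2]-dz])
for dz in(.036,.042,.048): print(dz,tip(np.array([.5667,.175,.0867]),dz),"obs 241.6 172.8")
print(tip(np.array([.5667,.175,.0867]),.042,[0]) )
w=stp([0,0,96]); print(rel([w[0],w[1],.20],-73.42)); print(rel([w[0],w[1],.115],-73.42))
E
```

```text
time_s: 10.32
tcp_pos: [0.5678, 0.1756, 0.1186]
eef_rot: [-179.9, 0.2, -109.8]
contact_force: [0.1, 0.3, -1.3]
gripper_width: 0.0177
gripper_force: 25.0
0.036 [[241.21222858 171.52553618]] obs 241.6 172.8
0.042 [[241.39494256 173.16896571]] obs 241.6 172.8
0.048 [[241.57613328 174.79828053]] obs 241.6 172.8Traceback (most recent call last):
  File "<stdin>", line 5, in <module>
  File "<stdin>", line 3, in tip
  File "h.py", line 23, in stp
    def stp(P,fr=ST): return Ro.from_euler("z",fr[2]).apply(np.array(P,float)/1000)+[fr[0],fr[1],0]
                                                            ~~~~~~~~^^^^^^^^^
ValueError: setting an array element with a sequence. The requested array has an inhomogeneous shape after 1 dimensions. The detected shape was (3,) + inhomogeneous part.
```

```bash
python3 -c "
from h import *
w=stp([0,0,96]); print(rel([w[0],w[1],.20],-73.42)); print(rel([w[0],w[1],.112],-73.42))"
```

```text
([11.53, -3.73, -2.75], [-0.1, 0.2, -36.4])
([11.54, -3.73, 0.18], [-0.1, 0.2, -36.4])
```

```bash
python3 -m crank '[{"xyz":[0,0,-0.8],"delta_rot":[0,0,0],"claw":1},{"xyz":[0,0,-1.8],"delta_rot":[0,0,0],"claw":1},{"xyz":[0.5,-0.2,-2.5],"delta_rot":[0,0,-2],"claw":1},{"xyz":[1.3,-0.4,-2.8],"delta_rot":[0,0,-4],"claw":1},{"xyz":[2.3,-0.7,-2.8],"delta_rot":[0,0,-7],"claw":1},{"xyz":[3.4,-1.1,-2.8],"delta_rot":[0,0,-11],"claw":1},{"xyz":[4.5,-1.5,-2.8],"delta_rot":[0,0,-15],"claw":1},{"xyz":[5.6,-1.8,-2.8],"delta_rot":[0,0,-19],"claw":1},{"xyz":[6.7,-2.2,-2.8],"delta_rot":[0,0,-23],"claw":1},{"xyz":[7.8,-2.5,-2.8],"delta_rot":[0,0,-27],"claw":1},{"xyz":[8.9,-2.9,-2.8],"delta_rot":[0,0,-31],"claw":1},{"xyz":[9.8,-3.2,-2.8],"delta_rot":[0,0,-34],"claw":1},{"xyz":[10.6,-3.5,-2.8],"delta_rot":[0,0,-36],"claw":1},{"xyz":[11.2,-3.65,-2.8],"delta_rot":[0,0.2,-36.4],"claw":1},{"xyz":[11.53,-3.73,-2.8],"delta_rot":[-0.1,0.2,-36.4],"claw":1},{"xyz":[11.53,-3.73,-2.8],"delta_rot":[-0.1,0.2,-36.4],"claw":1},{"xyz":[11.53,-3.73,-2.8],"delta_rot":[-0.1,0.2,-36.4],"claw":1}]'
python3 - <<'E'
from h import *
w=stp([0,0,96]); print(rel([w[0],w[1],.112],-73.42))
s=snap("scene","s5")
q=load("s5")
cv2.imwrite("pics/v6.png",np.hstack([crop(s,255,180,100,125,4),crop(load("s3"),255,180,100,125,4)]))
E
```

```text
time_s: 12.45
tcp_pos: [0.5553, -0.1879, 0.2005]
eef_rot: [179.9, -0.1, -73.4]
contact_force: [0.3, 0.4, -1.8]
gripper_width: 0.0171
gripper_force: 25.0
([0.01, -0.02, 2.95], [0.1, -0.1, 0.0])
```

```bash
python3 -m crank '[{"xyz":[0,0,0.3],"delta_rot":[0,0,0],"claw":1},{"xyz":[0,0,0.7],"delta_rot":[0,0,0],"claw":1},{"xyz":[0,0,1.1],"delta_rot":[0,0,0],"claw":1},{"xyz":[0,0,1.5],"delta_rot":[0,0,0],"claw":1},{"xyz":[0,0,1.8],"delta_rot":[0,0,0],"claw":1},{"xyz":[0,0,2.0],"delta_rot":[0,0,0],"claw":1},{"xyz":[0,0,2.2],"delta_rot":[0,0,0],"claw":1},{"xyz":[0,0,2.4],"delta_rot":[0,0,0],"claw":1},{"xyz":[0,0,2.6],"delta_rot":[0,0,0],"claw":1},{"xyz":[0,0,2.75],"delta_rot":[0,0,0],"claw":1},{"xyz":[0,0,2.87],"delta_rot":[0,0,0],"claw":1},{"xyz":[0,-0.02,2.95],"delta_rot":[0,0,0],"claw":1},{"xyz":[0,-0.02,2.95],"delta_rot":[0,0,0],"claw":1},{"xyz":[0,-0.02,2.95],"delta_rot":[0,0,0],"claw":1}]'
python3 - <<'E'
from h import *
s=snap("scene","s6");t=snap("top","t6")
a=crop(s,260,215,100,100,6)
tcp=np.array([.5558,-.1881,.112])
cv2.imwrite("pics/v7.png",np.hstack([a,cv2.resize(crop(t,320,170,50,150,4),(200,600))]))
for n,P in(("mouth near end",[[0,-30,71]]),("cardtop ends",[[0,52.5,96],[0,-52.5,96]]),("tips near",[[-15,-30,71],[15,-30,71]])):
    print(n,np.round((proj(s,stp(P))-[260,215])*6,0).tolist())
E
```

```text
time_s: 14.25
tcp_pos: [0.5558, -0.1884, 0.1121]
eef_rot: [179.9, -0.1, -73.4]
contact_force: [0.4, 1.0, -1.1]
gripper_width: 0.0175
gripper_force: 25.0
mouth near end [[343.0, 343.0]]
cardtop ends [[172.0, 161.0], [399.0, 344.0]]
tips near [[314.0, 369.0], [372.0, 316.0]]
```

View pics/v7.png

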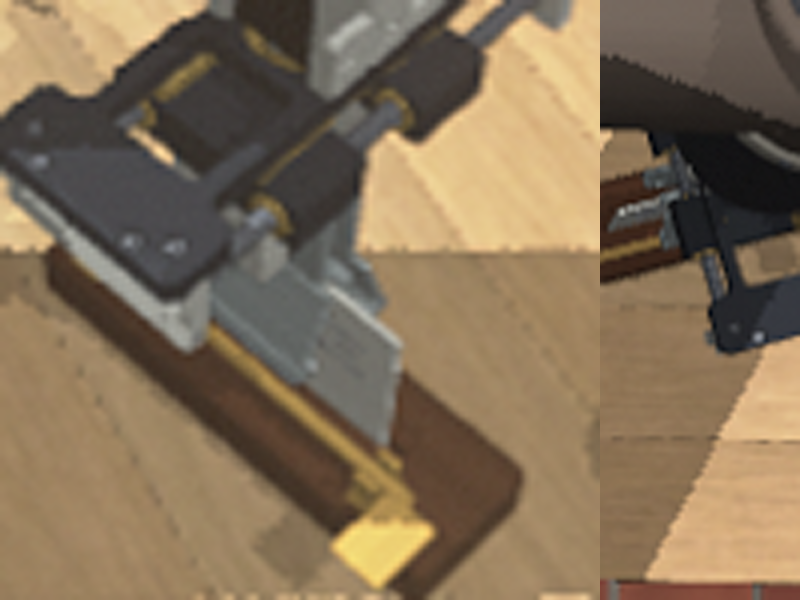

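```bash
python3 -c "
from plant import job
print(job.close_job())"
```

```text
the job is handed in; nothing more can be done
None
```

I've handed the job in: the keeper bar is down in its fork, and the arm is holding the clip wide open and square astride the middle of the card, its jaws about 26 mm down; the last picture and force reading showed no sign of contact with the card or stand.

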